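# Shift the membrane winder into third

## Task

Put the bench winder's gearstick into third gear: push its knob along the H-shaped gate, out of whatever place it has on the left-hand side, across through neutral to the right-hand side, and then forward, away from you, until it is fully home in the far right slot (the one with three studs). Only push, gently, with the fingertips or the outside of the fingers: do not take the stick between the fingers, and do not let it slip into fourth, the near right slot, on the way. Leave the jar, tin and tools around it where they are, and finish clear of the stick.

Things in the scene. Friction and masses are not known exactly. Their poses are not given: they have to be found in the camera images.
- winder: Bench rewinder, fixed. Origin on the bench under the middle of its grey gearbox; x = forward (away from the robot, along the slots), y = left, z up; turned up to 0.3 rad. Gearbox 240 (x) by 300 mm (y), deck at height 112 mm. A roll on a shaft lies to its right (y -140 to -385 mm, up to 135 mm high).
- gate (a point): Centre of the H-shaped opening in the steel gate plate on the deck, at the plate's top (120 mm high): two rails along x at y = +21 and -21 mm, joined half-way by one cross channel (neutral, x = 0). Dark studs at the slot ends: one = far left (first), two = near left, three = far right, four = near right.
- ball (a point): Gearstick: 10 mm steel shaft, black ball knob 44 mm across on top, 18 mm collar just below it. This point is the ball's centre, z up along the shaft. It stays where it is left; moving it takes 2 to 5 N at the ball; the gate's walls and slot ends are rigid stops.
- stick_pivot (a point): point the stick leans about, 185 mm below the ball's centre, 30 mm above the bench on the gearbox's middle. With c = lever_cross and f = lever_fore the ball's centre is, in the winder's frame, at x = 185 sin f, y = -185 sin c cos f, z = 30 + 185 cos c cos f (mm).
- stick_shaft (a point): point on the axis of the stick's shaft, 45 mm below the ball's centre
- lever_cross (a joint): sideways lean c of the stick, rad: positive to the right (-y of the winder), ends at -0.265 and 0.265. The left rail (first, second) is about -0.24, the right rail (third, fourth) about +0.24; a slot leaves 0.02 to 0.03 rad of play. It starts in the left rail.
- lever_fore (a joint): fore-and-aft lean f of the stick, rad: positive forward (+x of the winder, away from the robot), ends at -0.33 and 0.33. 0 is neutral; the stick can cross only while it is within about 0.07 of 0 (rounded gate corners). It starts anywhere from -0.31 (second) to 0.31 (first).
- third_home (a point): where the ball's centre is when the stick is fully home in third (c = 0.24, f = 0.33); fixed to the winder
- neutral_right (a point): where the ball's centre is when the stick is in neutral at the right-hand end of the cross channel (c = 0.24, f = 0); fixed to the winder
- grease_jar: Bystander, loose: small clear jar with a steel lid, 40 mm wide, 45 mm tall, loose on the gearbox's deck at its far right corner (deck at height 112 mm, so its lid is at 157 mm). Origin at its underside.
- seam_roller: Bystander, loose: hand roller with a wooden handle and blue wheel, 165 mm long, lying on the bench. Origin at its underside.
- wide_roller: Bystander, loose: hand roller with a wooden handle and green wheel, 165 mm long, lying on the bench. Origin at its underside.
- brush: Bystander, loose: hand brush lying on the bench. Origin at its underside.
- hammer: Bystander, loose: hammer lying on the bench. Origin at its underside.
- tape_roll: Bystander, loose: roll of tape, ring 90 mm across, 30 mm tall, flat on the bench. Origin at its underside.
- knife: Bystander, loose: flat utility knife, 150 mm long, on the bench. Origin at its underside, mid-length.
- tin: Bystander, loose: open metal tin, 72 mm across, 75 mm tall, standing on the bench behind the gearbox. Origin at its underside.

How it is judged:
By the outcome, as a careful person would: the job done as asked, in the order asked, and still so for the second after the job is handed in, with the robot touching nothing.
It also fails if it takes over 64 s, if anything falls off the work surface, if the arm or the gripper's body presses on something with over 40 N, if the wrist force passes 120 N, or if a joint passes its speed limit or range.

## Robot

A 7-joint arm with a two-finger parallel gripper is mounted at the origin on the work surface. World frame = base frame: x ahead of the robot, y to its left, z up, the work surface at z = 0. Lengths are in m, angles in rad, forces in N, time in s.
With the tool pointing down it reaches from about 0.4 to 0.85 m from the base axis. Payload 10.4 kg.
Tool frame: the origin (TCP) lies at the very end of the fingers, on their centre line; the grasp point (between the pads) lies 19 mm behind it; z points along the fingers, y is the line along which they close (so a half turn about z gives the same grasp; the last joint's range is limited). The gripper opens to 85 mm and grips with 20 to 120 N. Pads are 22 mm wide; open, the fingers measure 114 mm over their backs; the gripper's body (76 mm by 85 mm) begins 54 mm behind the grasp point. The pads swing forward as they close: fully open they stand 13 mm farther back than shut.
Start: joints at [-1.275, 0.332, -0.065, 1.46, 0.022, 1.35, -0.088], TCP at [0.196, 0.594, 0.231] pointing down, gripper open.
Joint ranges: [-2.6, 2.6], [-0.5, 2.12], [-1.47, 1.34], [0.16, 2.42], [-1.27, 4.41], [0.06, 2.06], [-2.6, 2.6]. Speed limits (rad/s): [2.22, 2.22, 2.79, 2.79, 3.14, 3.14, 3.14].

## Interface

Orientations are given as a unit quaternion [x, y, z, w].
In Python, from workcell import * gives the robot as it stands.
- The arm moves only by the tool step_arm, never from a script. Its argument "commands" is one flat list of numbers, 7 for each row, row after row: the finger opening in mm, from 0 to 85.4, then the shift along the world's x, y, z as a fraction of full scale, then the turn, a rotation vector about the world's x, y, z as a fraction of full scale. A call has exactly 10 rows; each row is the pose to reach, as a shift and turn from the pose commanded when the call began, turning the shorter way round; what a row does not reach only later rows make up. Full scale, the value 1, is 0.6 m for a shift and pi rad for a turn. A row lasts 1/8 s, in which the tool goes at most 62.5 mm and 10.7 degrees, less where a joint would pass 70% of its speed; a pose out of reach is approached as far as the arm can. A call with a number of a shift or a turn outside -1 to 1 is refused whole. A call with a gripper value outside its range is refused whole. The fingers move at their own pace and stop on an object; "squeeze" is the grip in N (left out, the last holds). Time passes only in rows, so rows that repeat a pose let the fingers close, or fill a call up. It gives the time, the measured TCP pose, the force, the opening and the grip force at its end, in the units of the state.
- get_obs(): the state, without advancing time (a new reading comes with each control period).
- camera(name): name is "side" or "top"; returns the picture (384x512x3 uint8, red, green, blue); there is no depth.
- camera_params(name): a dict with "mtx" (3x3 intrinsics, pixels), "extrinsics" (4x4, takes a point from world to camera coordinates). Camera axes: x right, y down, z forward; pixel columns grow to the right and rows downward; lengths in m; the calibration is good to about 2 mm. A picture is of the moment at which its call begins. camera_params takes no time and is no camera call.
- hand_in(): hands the job in; it is judged then, once.
The state is a dict: "clock": time; "joint_pos": joint angles; "joint_velocities": joint speeds; "tau": joint torques, N m; "position": TCP position; "ee_rot": TCP orientation; "ft_force": force on the tool from outside, world axes, zero at the start; "torque": the same for the moment, N m; "grip_width": opening from 0.0 (shut) to 1.0 (fully open); "grasp_force": force on a finger pad.
Only numpy, scipy, OpenCV 4.12 (cv2) and the standard library are available. Lean on these libraries where they do the work, as an engineer would, in place of code of your own. Each camera call takes 0.05 s, during which the arm holds its last target. There are 200 camera calls.

## Working session

There is one attempt and no reset: what is moved stays moved. The work goes in short steps, Python scripts to look and compute and a tool call to move; the robot and the scene stay as the last step left them, time stands still between calls to the robot, and variables do not carry over. Pictures are saved under pics/ and viewed, at most 10 in all, crops included, and the job is handed in when it is done.

Besides the shell and the picture viewer there is one more tool, called as name(argument=value, ...) on one line, values as JSON. step_arm: Moves the arm, as the interface text tells. Its arguments: {"type":"object","properties":{"commands":{"type":"array","items":{"type":"number"}},"squeeze":{"type":"number"}},"required":["commands"]}

```bash
mkdir -p pics; python3 - <<'E'
from workcell import *
import cv2,numpy as np
o=get_obs();print({k:np.round(o[k],3) for k in ("clock","position","ee_rot","grip_width","ft_force")})
for n in("top","side"):
    im=camera(n);cv2.imwrite(f"pics/{n}0.png",cv2.resize(im[:,:,::-1],(800,600)))
    cv2.imwrite(f"pics/raw_{n}0.png",im[:,:,::-1])
    p=camera_params(n);print(n,np.round(p["mtx"],1).tolist(),np.round(p["extrinsics"],3).tolist())
E
```

```text
{'clock': np.float64(0.0), 'position': array([0.196, 0.593, 0.231]), 'ee_rot': array([ 0.159,  0.987, -0.001, -0.   ]), 'grip_width': np.float64(1.002), 'ft_force': array([0.061, 0.438, 0.566])}
top [[354.3, 0.0, 256.4], [0.0, 354.3, 190.6], [0.0, 0.0, 1.0]] [[0.005, -1.0, -0.016, 0.157], [-0.997, -0.004, -0.078, 0.593], [0.078, 0.016, -0.997, 1.041], [0.0, 0.0, 0.0, 1.0]]
side [[356.1, 0.0, 254.6], [0.0, 356.1, 186.4], [0.0, 0.0, 1.0]] [[0.972, -0.233, 0.005, -0.521], [-0.166, -0.704, -0.69, 0.293], [0.164, 0.67, -0.724, 0.733], [0.0, 0.0, 0.0, 1.0]]
```

View pics/top0.png

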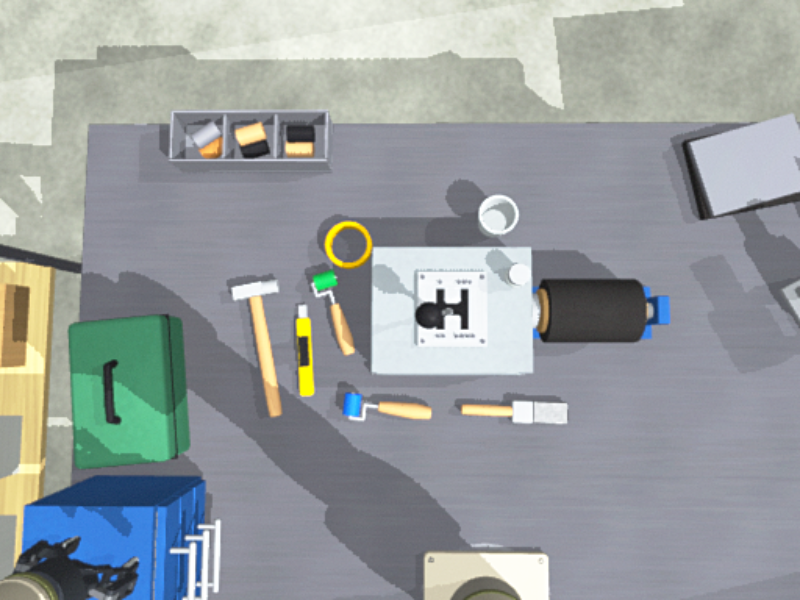

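View pics/side0.png

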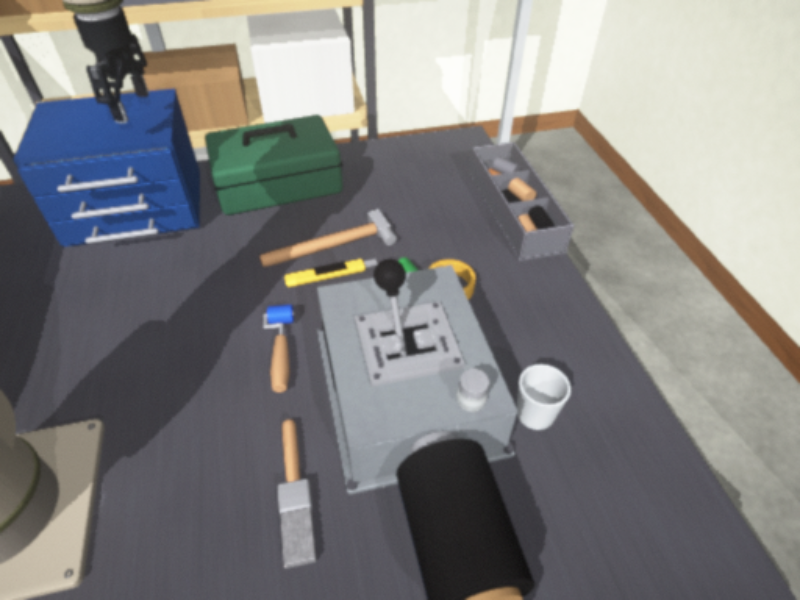

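The top view shows the gearbox almost unrotated, with the gate plate centred near (452,309), the ball at (429,316) in the left rail near neutral, and the jar at (518,273). The side view agrees, with the ball at (390,276).

```bash
cat > h.py <<'E'
import numpy as np,cv2
from workcell import *
def ray(n,uv):
    p=camera_params(n);E=np.array(p["extrinsics"]);R,t=E[:3,:3],E[:3,3]
    d=R.T@np.linalg.inv(np.array(p["mtx"]))@np.array([uv[0],uv[1],1.]);return -R.T@t,d
def onz(n,uv,z):
    c,d=ray(n,uv);return c+d*(z-c[2])/d[2]
def tri(a,b):
    A=[];B=[]
    for n,uv in(("top",a),("side",b)):
        c,d=ray(n,uv);d/=np.linalg.norm(d);P=np.eye(3)-np.outer(d,d);A.append(P);B.append(P@c)
    return np.linalg.lstsq(np.vstack(A),np.hstack(B),rcond=None)[0]
def dark(im,box,th=45):
    x0,y0,x1,y1=box;m=(im[y0:y1,x0:x1].max(2)<th).astype(np.uint8)
    m=cv2.morphologyEx(m,cv2.MORPH_OPEN,cv2.getStructuringElement(2,(9,9)))
    n,l,s,c=cv2.connectedComponentsWithStats(m);i=1+np.argmax(s[1:,4])
    return c[i]+[x0,y0],s[i]
E
python3 - <<'E'
from h import *
t=cv2.imread("pics/raw_top0.png");s=cv2.imread("pics/raw_side0.png")
a,sa=dark(t,(262,185,300,220));b,sb=dark(s,(225,155,275,200));print(a,sa,b,sb,tri(a,b))
g=t[150:245,230:348].min(2)
for th in(225,235,245):
    m=(g>th).astype(np.uint8);c=max(cv2.findContours(m,0,2)[0],key=cv2.contourArea);r=cv2.minAreaRect(c);print(th,r,onz("top",np.array(r[0])+[230,150],.12))
box=(t[150:245,230:348].astype(int).max(2)>150).astype(np.uint8)
c=max(cv2.findContours(box,0,2)[0],key=cv2.contourArea);r=cv2.minAreaRect(c);print(r,onz("top",np.array(r[0])+[230,150],.112))
cr=t[160:245,232:345];cr=cv2.resize(cr,None,fx=5,fy=5,interpolation=2)
sr=s[150:310,195:335];sr=cv2.resize(sr,None,fx=2.6,fy=2.6)
cv2.imwrite("pics/crop.png",cr)
print(onz("top",(518*.64,273*.64),.157))
E
```

```text
Traceback (most recent call last):
  File "h.py", line 16, in dark
    n,l,s,c=cv2.connectedComponentsWithStats(m);i=1+np.argmax(s[1:,4])
                                                    ~~~~~~~~~^^^^^^^^^
ValueError: attempt to get argmax of an empty sequence
```

```bash
sed -i 's/th=45/th=75/' h.py
python3 - <<'E'
from h import *
t=cv2.imread("pics/raw_top0.png");s=cv2.imread("pics/raw_side0.png")
print(t[202,274],s[176,249])
for th in(60,75,90):
  try:
    a,sa=dark(t,(262,185,300,220),th);b,sb=dark(s,(225,155,275,200),th);print(a,sa,b,sb,tri(a,b))
  except Exception as e:print(th,e)
g=t[150:245,230:348].min(2)
for th in(225,235,245):
    m=(g>th).astype(np.uint8);cs=cv2.findContours(m,0,2)[0]
    if cs: c=max(cs,key=cv2.contourArea);r=cv2.minAreaRect(c);print(th,r,onz("top",np.array(r[0])+[230,150],.12))
box=(t[150:245,230:348].astype(int).max(2)>150).astype(np.uint8)
c=max(cv2.findContours(box,0,2)[0],key=cv2.contourArea);r=cv2.minAreaRect(c);print(r,onz("top",np.array(r[0])+[230,150],.112))
cr=t[150:245,230:348];cr=cv2.resize(cr,None,fx=6,fy=6,interpolation=2)
cv2.imwrite("pics/crop.png",cr)
print(onz("top",(518*.64,273*.64),.157))
E
```

```text
[65 61 63] [60 58 62]
60 attempt to get argmax of an empty sequence
[272.81012658 199.83544304] [  4   9  16  14 158] [248.88679245 175.44339623] [ 14  10  20  22 318] [0.55270897 0.11633921 0.20680454]
[274.42608696 201.45652174] [  4   9  18  16 230] [248.68604651 175.43604651] [ 13  10  21  23 344] [0.54990913 0.11224702 0.21120303]
225 ((61.0, 48.5), (79.0, 106.0), 90.0) [0.56325157 0.06380839 0.12      ]
235 ((59.49999237060547, 47.49999237060547), (42.99999237060547, 46.99999237060547), 0.0) [0.56596404 0.06788619 0.12      ]
245 ((59.49999237060547, 47.49999237060547), (42.99999237060547, 46.99999237060547), 0.0) [0.56596404 0.06788619 0.12      ]
((58.50000762939453, 46.99999237060547), (93.99998474121094, 116.99998474121094), 90.0) [0.56779931 0.07001078 0.112     ]
[ 0.62427954 -0.03975371  0.157     ]
```

View pics/crop.png

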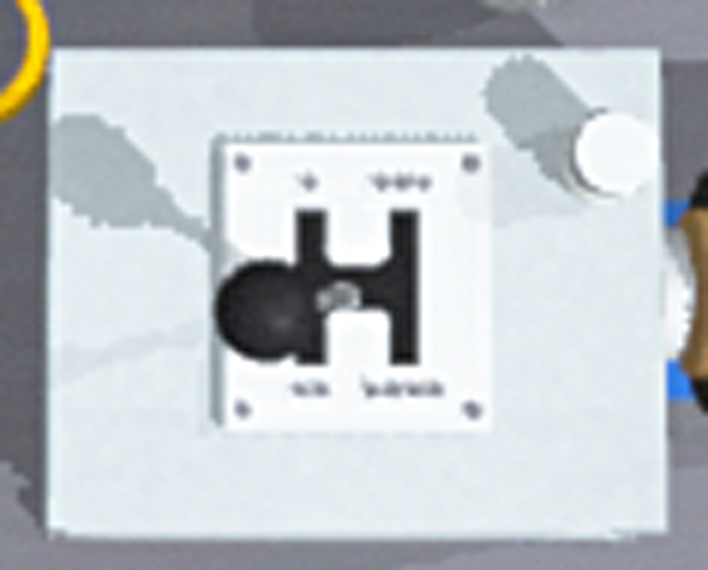

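The zoomed crop shows the H opening spanning columns 297–418 and rows 210–364, with no visible rotation. The gate centre is at about (0.566, 0.068). The ball is at about (0.550, 0.112, 0.211), so f is about -0.09, just on the near side of neutral. I'll shut the fingers, align the tool and move to the near side of the ball, above it.

step_arm(commands=[0,0,0,0.1,0,0,0,0,0.04,-0.08,0.12,0,0,0.02,0,0.1,-0.17,0.12,0,0,0.04,0,0.16,-0.26,0.12,0,0,0.06,0,0.22,-0.36,0.12,0,0,0.08,0,0.28,-0.46,0.12,0,0,0.102,0,0.34,-0.56,0.12,0,0,0.102,0,0.4,-0.66,0.12,0,0,0.102,0,0.44,-0.74,0.12,0,0,0.102,0,0.475,-0.8,0.12,0,0,0.102])

```text
clock: 1.35
position: [0.4789, 0.1159, 0.3033]
ee_rot: [-0.001, 1.0, 0.0, 0.0]
ft_force: [1.0, 0.6, 0.1]
grip_width: -0.003
grasp_force: 0.0
```

```bash
cat >> h.py <<'E'
def st():
    o=get_obs();print({k:np.round(o[k],4).tolist() for k in ("clock","position","ee_rot","grip_width","ft_force")})
E
python3 - <<'E'
from h import *
st();print(onz("top",(289.6,197.8),.12),tri((274.7,201.7),(248.8,175.4)))
E
```

```text
{'clock': 1.35, 'position': [0.4789, 0.1159, 0.3033], 'ee_rot': [-0.0009, 1.0, 0.0001, 0.0], 'grip_width': -0.0034, 'ft_force': [0.9944, 0.6236, 0.0542]}
[0.56514599 0.06761554 0.12      ] [0.5496295  0.11153961 0.21200798]
```

step_arm(commands=[0,0,0,-0.06,0,0,0,0,0,0,-0.12,0,0,0,0,0,0,-0.177,0,0,0,0,0,0,-0.177,0,0,0,0,0,0,-0.177,0,0,0,0,0.01,0,-0.177,0,0,0,0,0.02,0,-0.177,0,0,0,0,0.02,0,-0.177,0,0,0,0,0.02,0,-0.177,0,0,0,0,0.02,0,-0.177,0,0,0])

```text
clock: 2.6
position: [0.4903, 0.1178, 0.1971]
ee_rot: [-0.001, 1.0, 0.0, -0.0]
ft_force: [0.2, -1.0, -0.7]
grip_width: 0.003
grasp_force: 0.0
```

```bash
cat >> h.py <<'E'
def look(k):
    t=camera("top")[:,:,::-1];s=camera("side")[:,:,::-1]
    a=cv2.resize(t[130:260,220:350],(400,400),interpolation=2);b=cv2.resize(s[120:260,180:320],(400,400),interpolation=2)
    cv2.imwrite(f"pics/v{k}.png",np.hstack([a,b]))
E
python3 - <<'E'
from h import *
st();look(1)
E
```

```text
{'clock': 2.6, 'position': [0.4903, 0.1178, 0.1971], 'ee_rot': [-0.0008, 1.0, 0.0, -0.0001], 'grip_width': 0.0027, 'ft_force': [0.1828, -1.0092, -0.7116]}
```

View pics/v1.png

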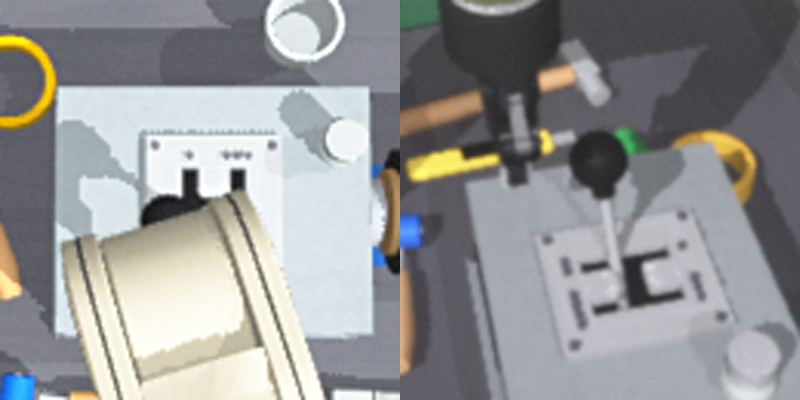

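The side view shows the fingertip at about (517,180), behind and level with the ball at (598,160), and clear of it. I'll push forward gently to neutral.

step_arm(commands=[0,0.012,-0.008,0,0,0,0,0,0.024,-0.008,0,0,0,0,0,0.034,-0.008,0,0,0,0,0,0.042,-0.008,0,0,0,0,0,0.05,-0.008,0,0,0,0,0,0.058,-0.008,0,0,0,0,0,0.065,-0.008,0,0,0,0,0,0.072,-0.008,0,0,0,0,0,0.075,-0.008,0,0,0,0,0,0.075,-0.008,0,0,0,0])

```text
clock: 3.95
position: [0.5355, 0.113, 0.1971]
ee_rot: [-0.001, 1.0, 0.0, 0.0]
ft_force: [-1.1, 0.3, 1.7]
grip_width: -0.0
grasp_force: 0.8
```

```bash
cat >> h.py <<'E'
G=np.array([.565,.0677])
def ballside():
    # ball from side view only: ray against sphere of radius .185 about pivot
    s=camera("side")[:,:,::-1]
    m=(s.max(2)<75).astype(np.uint8)[120:240,200:330]
    m=cv2.morphologyEx(m,cv2.MORPH_OPEN,cv2.getStructuringElement(2,(11,11)))
    n,l,S,c=cv2.connectedComponentsWithStats(m)
    for i in range(1,n):
        if S[i,4]<150:continue
        uv=c[i]+[200,120];o,d=ray("side",uv);d/=np.linalg.norm(d);p=np.array([*G,.03]);w=o-p
        b=w@d;D=b*b-w@w+.185**2
        if D<0:continue
        q=o+d*(-b-np.sqrt(D));r=q-p;f=np.arcsin(r[0]/.185);print(uv,S[i].tolist(),"ball",np.round(q,4),"f %.3f c %.3f"%(f,np.arcsin(-r[1]/.185/np.cos(f))))
E
python3 - <<'E'
from h import *
st();ballside();look(2)
E
```

```text
{'clock': 3.95, 'position': [0.5355, 0.113, 0.1971], 'ee_rot': [-0.0008, 1.0, 0.0, 0.0], 'grip_width': -0.0003, 'ft_force': [-1.1078, 0.3104, 1.6875]}
[257.36363636 174.53872054] [48, 44, 19, 22, 297] ball [0.5679 0.1125 0.2095] f 0.016 c -0.245
```

View pics/v2.png

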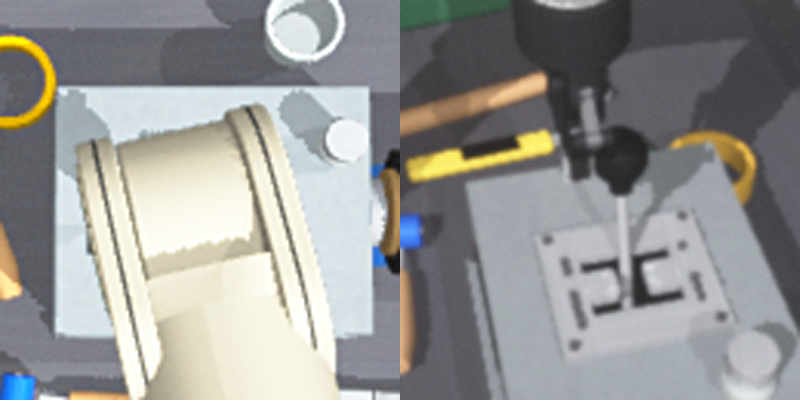

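The side view shows the stick upright fore-and-aft, with f about 0.016 and c about -0.245, so it is in neutral in the left rail. I'll back off and go round to the left side of the ball.

step_arm(commands=[0,-0.03,0,0,0,0,0,0,-0.06,0,0,0,0,0,0,-0.06,0.04,0,0,0,0,0,-0.06,0.08,0,0,0,0,0,-0.06,0.1,0,0,0,0,0,-0.06,0.105,0,0,0,0,0,0,0.105,0,0,0,0,0,0.053,0.105,0,0,0,0,0,0.053,0.105,0,0,0,0,0,0.053,0.105,0,0,0,0])

```text
clock: 5.35
position: [0.5669, 0.1752, 0.1969]
ee_rot: [-0.0, 1.0, -0.0, -0.0]
ft_force: [-0.1, 0.2, 0.0]
grip_width: 0.002
grasp_force: 0.0
```

```bash
python3 - <<'E'
from h import *
st();ballside()
E
```

```text
{'clock': 5.35, 'position': [0.5669, 0.1752, 0.1969], 'ee_rot': [-0.0003, 1.0, -0.0002, -0.0003], 'grip_width': 0.0023, 'ft_force': [-0.076, 0.1658, 0.018]}
[256.36746988 173.79819277] [47, 44, 20, 22, 332] ball [0.5666 0.116  0.2086] f 0.009 c -0.264
```

step_arm(commands=[0,0,-0.02,0,0,0,0,0,0,-0.035,0,0,0,0,0,0,-0.047,0,0,0,0,0,0,-0.059,0,0,0,0,0,0,-0.071,0,0,0,0,0,0,-0.083,0,0,0,0,0,0,-0.095,0,0,0,0,0,0,-0.107,0,0,0,0,0,0,-0.117,0,0,0,0,0,0,-0.125,0,0,0,0])

```text
clock: 6.65
position: [0.5672, 0.1005, 0.1971]
ee_rot: [-0.001, 1.0, -0.0, -0.0]
ft_force: [-0.6, 3.4, 2.8]
grip_width: 0.001
grasp_force: 1.1
```

```bash
python3 - <<'E'
from h import *
st();ballside()
E
```

```text
{'clock': 6.65, 'position': [0.5672, 0.1005, 0.1971], 'ee_rot': [-0.0007, 1.0, -0.0, -0.0001], 'grip_width': 0.0014, 'ft_force': [-0.5523, 3.3618, 2.7831]}
[262.2245509  188.07185629] [53, 58, 20, 22, 334] ball [0.5668 0.0671 0.215 ] f 0.010 c 0.003
```

step_arm(commands=[0,0,-0.01,0,0,0,0,0,0,-0.02,0,0,0,0,0,0,-0.03,0,0,0,0,0,0,-0.04,0,0,0,0,0,0,-0.05,0,0,0,0,0,0,-0.058,0,0,0,0,0,0,-0.064,0,0,0,0,0,0,-0.068,0,0,0,0,0,0,-0.071,0,0,0,0,0,0,-0.071,0,0,0,0])

```text
clock: 7.95
position: [0.5672, 0.0583, 0.1971]
ee_rot: [-0.001, 1.0, -0.0, -0.0]
ft_force: [0.4, 1.9, -1.2]
grip_width: -0.004
grasp_force: 0.6
```

```bash
python3 - <<'E'
from h import *
st();ballside();look(3)
E
```

```text
{'clock': 7.95, 'position': [0.5672, 0.0583, 0.1971], 'ee_rot': [-0.0008, 1.0, -0.0, -0.0], 'grip_width': -0.004, 'ft_force': [0.4297, 1.8981, -1.1878]}
[267.39943343 205.83286119] [58, 75, 20, 22, 353] ball [0.5661 0.0237 0.2097] f 0.006 c 0.240
```

View pics/v3.png

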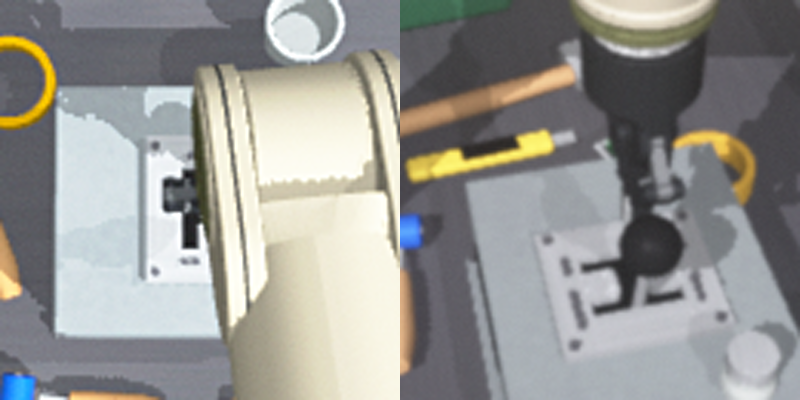

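The side view shows the ball over the right-hand end of the cross channel, with c = 0.24 and f about 0. I'll go round to the near side of the ball, slightly lower.

step_arm(commands=[0,0,0.025,0,0,0,0,0,0,0.05,0,0,0,0,0,-0.03,0.05,0,0,0,0,0,-0.07,0.05,-0.01,0,0,0,0,-0.11,0.05,-0.02,0,0,0,0,-0.11,0.05,-0.02,0,0,0,0,-0.11,0,-0.02,0,0,0,0,-0.11,-0.057,-0.02,0,0,0,0,-0.11,-0.057,-0.02,0,0,0,0,-0.11,-0.057,-0.02,0,0,0])

```text
clock: 9.35
position: [0.5018, 0.0252, 0.1853]
ee_rot: [-0.001, 1.0, 0.0, 0.0]
ft_force: [-0.0, -0.8, -0.1]
grip_width: -0.006
grasp_force: 0.0
```

```bash
python3 - <<'E'
from h import *
st();ballside()
E
```

```text
{'clock': 9.35, 'position': [0.5018, 0.0252, 0.1853], 'ee_rot': [-0.0012, 1.0, 0.0001, 0.0002], 'grip_width': -0.0061, 'ft_force': [-0.0157, -0.7688, -0.1347]}
[231.76375405 175.66990291] [9, 41, 44, 33, 927] ball [0.517  0.1359 0.1951] f -0.263 c -0.392
[267.02857143 205.8987013 ] [57, 75, 22, 22, 385] ball [0.5654 0.0237 0.2097] f 0.002 c 0.240
```

step_arm(commands=[0,0.025,0,0,0,0,0,0,0.045,0,0,0,0,0,0,0.057,0,0,0,0,0,0,0.069,0,0,0,0,0,0,0.081,0,0,0,0,0,0,0.093,0,0,0,0,0,0,0.105,0,0,0,0,0,0,0.117,0,0,0,0,0,0,0.129,0,0,0,0,0,0,0.138,0,0,0,0,0])

```text
clock: 10.65
position: [0.5844, 0.0242, 0.1849]
ee_rot: [-0.001, 1.0, -0.0, -0.0]
ft_force: [-2.1, -0.5, -1.1]
grip_width: -0.002
grasp_force: 0.9
```

```bash
python3 - <<'E'
from h import *
st();ballside()
E
```

```text
{'clock': 10.65, 'position': [0.5844, 0.0242, 0.1849], 'ee_rot': [-0.0008, 1.0, -0.0, -0.0002], 'grip_width': -0.0025, 'ft_force': [-2.1398, -0.4727, -1.0702]}
[278.29518619 171.90190736] [58, 34, 43, 46, 1101] ball [0.6163 0.1193 0.2001] f 0.281 c -0.295
```

step_arm(commands=[0,0.002,0,0,0,0,0,0,0.004,0,0,0,0,0,0,0.006,0,0,0,0,0,0,0.008,0,0,0,0,0,0,0.009,0,0,0,0,0,0,0.01,0,0,0,0,0,0,0.011,0,0,0,0,0,0,0.012,0,0,0,0,0,0,0.012,0,0,0,0,0,0,0.012,0,0,0,0,0])

```text
clock: 11.95
position: [0.5913, 0.0242, 0.1851]
ee_rot: [-0.001, 1.0, 0.0, 0.0]
ft_force: [-1.3, -0.7, -0.9]
grip_width: 0.001
grasp_force: 0.8
```

Not at the stop yet. I'll go on in sub-millimetre steps.

step_arm(commands=[0,0.0005,0,0,0,0,0,0,0.001,0,0,0,0,0,0,0.0015,0,0,0,0,0,0,0.002,0,0,0,0,0,0,0.0025,0,0,0,0,0,0,0.003,0,0,0,0,0,0,0.0035,0,0,0,0,0,0,0.004,0,0,0,0,0,0,0.004,0,0,0,0,0,0,0.004,0,0,0,0,0])

```text
clock: 13.2
position: [0.5937, 0.0242, 0.1851]
ee_rot: [-0.001, 1.0, 0.0, 0.0]
ft_force: [-1.5, 0.0, -1.3]
grip_width: -0.0
grasp_force: 0.8
```

step_arm(commands=[0,0.0005,0,0,0,0,0,0,0.001,0,0,0,0,0,0,0.0015,0,0,0,0,0,0,0.002,0,0,0,0,0,0,0.0025,0,0,0,0,0,0,0.003,0,0,0,0,0,0,0.003,0,0,0,0,0,0,0.003,0,0,0,0,0,0,0.003,0,0,0,0,0,0,0.003,0,0,0,0,0])

```text
clock: 14.45
position: [0.5954, 0.0242, 0.1851]
ee_rot: [-0.001, 1.0, 0.0, -0.0]
ft_force: [-2.0, 0.5, -1.2]
grip_width: -0.0
grasp_force: 0.9
```

```bash
python3 - <<'E'
from h import *
st();look(4)
E
```

```text
{'clock': 14.45, 'position': [0.5954, 0.0242, 0.1851], 'ee_rot': [-0.0008, 1.0, 0.0001, -0.0], 'grip_width': -0.0002, 'ft_force': [-2.0367, 0.5034, -1.169]}
```

View pics/v4.png

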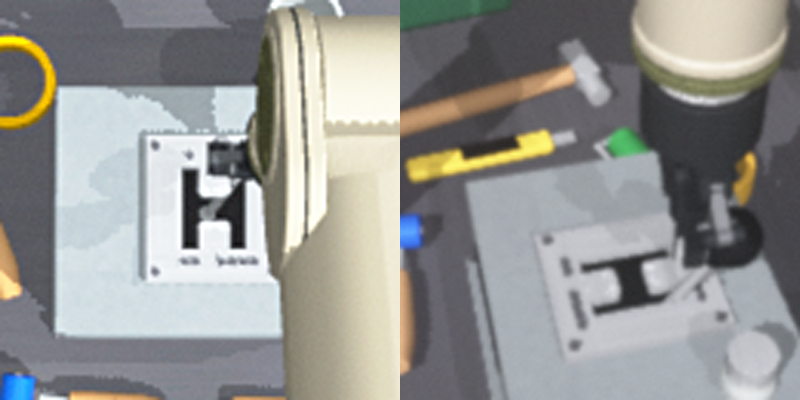

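The side view shows the stick leaning well into the far right slot, with the ball at about (737,237) and the jar untouched. There is still no stop force, so I'll keep going slowly.

step_arm(commands=[0,0.0005,0,0,0,0,0,0,0.001,0,0,0,0,0,0,0.0015,0,0,0,0,0,0,0.002,0,0,0,0,0,0,0.0025,0,0,0,0,0,0,0.003,0,0,0,0,0,0,0.0035,0,0,0,0,0,0,0.004,0,0,0,0,0,0,0.004,0,0,0,0,0,0,0.004,0,0,0,0,0])

```text
clock: 15.8
position: [0.5978, 0.0242, 0.1851]
ee_rot: [-0.001, 1.0, 0.0, -0.0]
ft_force: [-4.0, 0.6, -3.2]
grip_width: -0.001
grasp_force: 2.1
```

step_arm(commands=[0,0.0005,0,0,0,0,0,0,0.001,0,0,0,0,0,0,0.0015,0,0,0,0,0,0,0.002,0,0,0,0,0,0,0.002,0,0,0,0,0,0,0.002,0,0,0,0,0,0,0.002,0,0,0,0,0,0,0.002,0,0,0,0,0,0,0.002,0,0,0,0,0,0,0.002,0,0,0,0,0])

```text
clock: 17.05
position: [0.5988, 0.0243, 0.1849]
ee_rot: [-0.001, 1.0, 0.0, -0.0]
ft_force: [-4.9, 0.4, -5.1]
grip_width: 0.001
grasp_force: 2.6
```

step_arm(commands=[0,0.0005,0,0,0,0,0,0,0.001,0,0,0,0,0,0,0.0015,0,0,0,0,0,0,0.002,0,0,0,0,0,0,0.0025,0,0,0,0,0,0,0.003,0,0,0,0,0,0,0.003,0,0,0,0,0,0,0.003,0,0,0,0,0,0,0.003,0,0,0,0,0,0,0.003,0,0,0,0,0])

```text
clock: 18.3
position: [0.6002, 0.0244, 0.1846]
ee_rot: [-0.001, 1.0, 0.0, -0.001]
ft_force: [-6.3, 0.9, -4.6]
grip_width: -0.0
grasp_force: 3.2
```

The force is rising against a stop. I'll back off, lift clear and measure.

step_arm(commands=[0,-0.03,0,0,0,0,0,0,-0.07,0,0,0,0,0,0,-0.12,0,0,0,0,0,0,-0.14,0,0.06,0,0,0,0,-0.14,0,0.13,0,0,0,0,-0.14,0.08,0.18,0,0,0,0,-0.14,0.18,0.18,0,0,0,0,-0.14,0.28,0.18,0,0,0,0,-0.14,0.36,0.18,0,0,0,0,-0.14,0.4,0.18,0,0,0])

```text
clock: 19.55
position: [0.5172, 0.2674, 0.2939]
ee_rot: [-0.002, 1.0, 0.001, 0.001]
ft_force: [0.1, -0.6, -0.3]
grip_width: -0.002
grasp_force: 0.0
```

```bash
python3 - <<'E'
from h import *
st();ballside()
t=camera("top")[:,:,::-1]
for th in(75,90):
  a,sa=dark(t,(285,155,325,215),th);print(a,sa,onz("top",a,.2))
look(5)
E
```

```text
{'clock': 19.55, 'position': [0.5172, 0.2674, 0.2939], 'ee_rot': [-0.0023, 1.0, 0.0009, 0.0012], 'grip_width': -0.002, 'ft_force': [0.0541, -0.6378, -0.2791]}
[298.07619048 201.72142857] [86, 72, 26, 21, 420] ball [0.6316 0.0294 0.1983] f 0.368 c 0.224
[308.56666667 171.45714286] [ 16   9  16  16 210] [0.62701735 0.02608906 0.2       ]
[308.5 171.5] [ 16   9  16  16 212] [0.62690833 0.02625689 0.2       ]
```

View pics/v5.png

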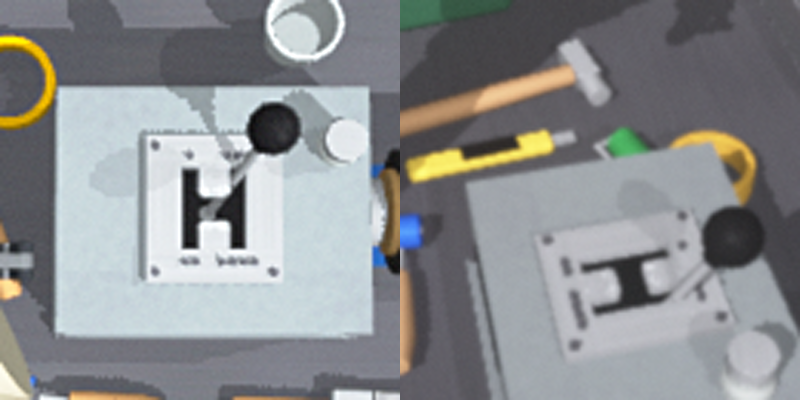

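The pictures show the ball at the end of the far right slot, with f about 0.33–0.34. The jar and tools are where they were and the arm is clear.

```bash
python3 -c "
from workcell import *
print(hand_in())"
```

```text
the job is handed in; nothing more can be done
None
```

The gearstick is fully home in third (far right slot): it was only pushed, never entered fourth, the jar, tin and tools look unmoved, the arm is clear, and the job was handed in at about 20 s.

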